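# Click the food-date marker on to red

### The arm

A 6-joint arm with a two-finger parallel gripper is mounted at the origin on a cart in front of the work surface, level with it; the furniture and walls round the work are solid. World frame = base frame: x ahead of the robot, y to its left, z up, the work surface at z = 0. Lengths are in m, angles in rad, forces in N, time in s.
With the tool pointing down it reaches from about 0.425 to 0.95 m from the base axis. Payload 3.5 kg.
Tool frame: the origin (TCP) lies at the very end of the fingers, on their centre line; the grasp point (between the pads) lies ctrl.grip_point_offset behind it (ctrl.grip_point_offset is the distance from the TCP to the grasp point, in m); z points along the fingers, y is the direction in which the jaws open and shut (so a half turn about z gives the same grasp; the last joint's range is limited). The gripper opens to 85 mm and grips with 20 to 120 N. Pads are 22 mm wide; open, the fingers measure 114 mm over their backs; the gripper's body (76 mm by 85 mm) begins 54 mm behind the grasp point. The pads swing forward as they close: fully open they stand 13 mm farther back than shut.
Start: joints at [1.059, 0.286, 1.577, -0, 1.279, -0.15], TCP at [0.239, 0.631, 0.231] pointing down, gripper open.
Joint ranges: [-2.77, 2.77], [-0.9, 2.22], [0.21, 2.48], [-1.53, 4.67], [0.24, 2.81], [-2.84, 2.84]. Speed limits (rad/s): [2.79, 2.79, 3.14, 3.14, 3.14, 3.14].

### API

Orientations are given as a unit quaternion [x, y, z, w].
In Python, from plant import ctrl gives the robot as it stands.
- The arm moves only by the tool servo_tool, never from a script. Its argument "increments" is a list of rows, each a list of 5 numbers: the opening, from 0 (shut) to 1 (fully open), then the shift along the world's x, y, z in units of 40 mm (1.0 is 40 mm), then the turn about the world's z in units of 5 degrees (1.0 is 5 degrees). A call has exactly 10 rows; each row is the pose to reach, as a shift and turn from the pose measured when the call began; what a row does not reach only later rows make up. A row lasts 1/12 s, in which the tool goes at most 41.7 mm and 7.16 degrees, less where a joint would pass 70% of its speed; a pose out of reach is approached as far as the arm can. A call with a gripper value outside its range is refused whole. The fingers move at their own pace and stop on an object; "grip_force" is the grip in N (left out, the last holds). Time passes only in rows, so rows that repeat a pose let the fingers close, or fill a call up. It gives the time, the measured TCP pose, the force and the opening at its end, in the units of the state.
- ctrl.get_state(): the state, without advancing time (a new reading comes with each control period).
- ctrl.read_camera(name): name is "scene" or "top" or "wrist"; returns a dict with "frame" (400x640x3 uint8, red, green, blue), "K" (3x3 intrinsics, pixels), "extrinsics" (4x4, takes a point from camera to world coordinates). Camera axes: x right, y down, z forward; pixel columns grow to the right and rows downward; lengths in m; the calibration is good to about 2 mm. The wrist camera is an equidistant fisheye: a pixel r from the principal point sees the ray r / f radians off the axis. A picture is of the moment at which its call begins. There is no depth.
- ctrl.sign_off(): hands the job in, once; it reports no verdict.
Trained networks look in a picture, given as the dict that the camera call returned (one of the last four; its "shot" number tells which), for a name from the list of things; names that differ only in an ending like _2 or _b are one class to them, and where a whole thing is asked for, a point or a joint stands for the part that bears it (a point fixed in the world has none). Each returns a list of dicts, best first, with "conf" (0 to 1); they miss things now and then, are a little off and sometimes report something else, mostly with a low value. They report only what shows in the picture. A call takes as long as a camera call. They do not tell look-alikes from the thing itself.
- ctrl.masks_of(picture, query): "region" (400x640 bool, what is visible of it) and "extent" ([left, top, right, bottom] in pixels, round what is visible of it).
- ctrl.landmark_of(picture, query): "centre" ([row, column] in pixels: a listed point, or the origin of a listed thing).
The state is a dict: "time": time; "qpos": joint angles; "dq": joint speeds; "joint_efforts": joint torques, N m; "eef_pos": TCP position; "tcp_rot": TCP orientation; "contact_force": force on the tool from outside, world axes, zero at the start; "wrist_torque": the same for the moment, N m; "opening": opening from 0.0 (shut) to 1.0 (fully open).
Only numpy, scipy, OpenCV 4.12 (cv2) and the standard library are available. Lean on these libraries where they do the work, as an engineer would, in place of code of your own. Each camera call takes 0.05 s, during which the arm holds its last target. There are 200 camera calls.

### The job

The food-date marker on the worktop is some days behind. With a fingertip, flick the lobes at the edge of its white wheel so that it turns anticlockwise seen from above, one click at a time, letting the wheel come to rest at each dot, until the red dot has clicked in at the black pointer; do not let it go past red. Do not lift the marker, tip it or shove it from its place, and leave the other things on the worktop alone.

Things in the scene. Friction and masses are not known exactly. Their poses are not given: they have to be found in the camera images.
- day_marker: The food-date marker: a round grey weighted base (140 mm across, top 14 mm above the worktop, 0.95 kg with its wheel, loose on rubber feet, slides if pushed with more than about 4 N) carrying a flat-lying white seven-lobed thumbwheel. Origin: centre of its underside, on the wheel's upright axis; z up. A post at +x (x = 73 to 87 mm, 58 mm tall) bears the pointer; its -x side is open.
- pointer_tip (a point): Tip of the flat black pointer, 43 mm to the marker's +x of the wheel's axis, over the wheel's edge, 55 to 60 mm above the worktop. Dots 16 mm across lie on the wheel in line with its lobes, 34 mm from the axis.
- wheel_centre (a point): Centre of the wheel's top face, 46 mm above the worktop; does not turn. The wheel: a disc of 44 mm radius, 10 mm thick, and a screw head rising 5 mm at the middle. Round the edge seven lobes: upright pegs 13 mm thick centred 56 mm from the axis, outer faces at 62.5 mm, 29 to 49 mm above the worktop, 35 mm clear between neighbours. Outside the disc there is free room down to the base.
- push_side (a point): Fixed point of the marker where the lobes pass on its open -x side (x = -56 mm, y = 0, 39 mm above the worktop). At every rest two lobes stand either side of it, at x = -50 mm, y = +24 and -24 mm of the marker. Turning anticlockwise, lobes here move towards the marker's -y; pushing the +24 lobe past y = 0 makes one click. This takes about 1 N at the lobe.
- marker_wheel (a joint): Turn of the wheel, rad, growing anticlockwise from above; limits -0.1 and 5.49. It clicks into a rest every 0.898 rad; past half-way the wheel snaps on to the next rest, released earlier it falls back. Dot at the pointer: green 0, light blue 0.898, purple 1.795, black 2.693, yellow 3.590, red 4.488, brown 5.386. Starts at light blue, purple or black.
- cookie_jar: Bystander: a clear jar of coloured sweets with a red lid, 81 mm across, 163 mm tall; origin at the centre of its underside.
- tuna_tin: Bystander: a food tin, 86 mm across, 40 mm tall; origin at the centre of its underside.
- island_mug: Bystander: a mug, copper-brown above and cream below, 90 mm across (122 mm with its handle), 105 mm tall; origin at the centre of its underside.
- spice_jar_c: Bystander: a spice jar with a green cap, 46 mm across, 106 mm tall; origin at the centre of its underside.
Things that resemble listed ones, but are neither listed nor needed, are in the scene too. There is more than one size of the day_marker; the job needs the larger.

How it is judged:
On the way:
1. the wheel comes to rest with yellow, the dot before red, at the pointer (value of joint marker_wheel between 3.3904 and 3.7904 rad and velocity of joint marker_wheel between -0.3 and 0.3 rad/s), for 0.2 s.
At the end, for the whole second after the job is handed in: The wheel rests with the red dot at the pointer (joint within 0.15 rad of 4.488), after it had rested at yellow; the marker stands level, at rest, within 30 mm of where it stood; the bystanders within 25 mm of where they stood (value of joint marker_wheel between 4.338 and 4.638 rad and velocity of joint marker_wheel between -0.2 and 0.2 rad/s and linear speed of day_marker below 0.01 m/s and angle between day_marker's own z axis and vertical below 0.05 rad and distance of day_marker from where it was at the start of the episode below 0.03 m and distance of each of cookie_jar, tuna_tin, island_mug, spice_jar_c from where it was at the start of the episode below 0.025 m); the robot touches nothing.
It fails at once if the wheel is turned past red towards brown (value of joint marker_wheel above 4.9368 rad).
It fails at once if the marker is lifted or shoved more than 30 mm (distance of day_marker from where it was at the start of the episode above 0.03 m or height (world z) of day_marker above 0.008 m).
It fails at once if the marker is tipped (angle between day_marker's own z axis and vertical above 0.15 rad).
It fails at once if another thing on the worktop is moved or lifted (distance of any of cookie_jar, tuna_tin, island_mug, spice_jar_c from where it was at the start of the episode above 0.025 m).
It also fails if it takes over 54 s, if anything falls off the work surface, if the arm or the gripper's body presses on something with over 40 N, if the wrist force passes 120 N, or if a joint passes its speed limit or range.

## Working session

There is one attempt and no reset: what is moved stays moved. The work goes in short steps, Python scripts to look and compute and a tool call to move; the robot and the scene stay as the last step left them, time stands still between calls to the robot, and variables do not carry over. Pictures are saved under pics/ and viewed, about 8 in all and at most 12, crops included, and the job is handed in when it is done.

Besides the shell and the picture viewer there is one more tool, called by a JSON object that holds its "fn" and its "kwargs", one argument or row to a line. servo_tool: Moves the arm, as the interface text tells. Its arguments: {"type":"object","properties":{"increments":{"type":"array"},"grip_force":{"type":"number"}},"required":["increments"]}

```bash
mkdir -p pics
cat > h.py <<'E'
import numpy as np, cv2
from plant import ctrl
def ray(c,rc):
    K=c["K"];E=np.array(c["extrinsics"]);d=np.linalg.inv(K)@[rc[1],rc[0],1];return E[:3,3],E[:3,:3]@d
def atz(c,rc,z):
    o,d=ray(c,rc);return o+d*(z-o[2])/d[2]
def proj(c,p):
    E=np.array(c["extrinsics"]);q=np.array(c["K"])@(E[:3,:3].T@(np.array(p)-E[:3,3]));return q[:2]/q[2]
def save(c,n): cv2.imwrite("pics/"+n,cv2.cvtColor(c["frame"],cv2.COLOR_RGB2BGR))
E
python3 - <<'E'
from h import *
print(ctrl.get_state()["time"], ctrl.get_state()["tcp_rot"], ctrl.grip_point_offset)
ims=[]
for n in("top","scene"):
    c=ctrl.read_camera(n);ims.append(c["frame"])
    for q,z in(("day_marker",0),("wheel_centre",.046),("pointer_tip",.0575),("push_side",.039),("tuna_tin",0),("cookie_jar",0),("island_mug",0),("spice_jar_c",0)):
        for r in ctrl.landmark_of(c,q)[:3]:
            print(n,q,round(r["conf"],2),np.round(r["centre"]),atz(c,r["centre"],z).round(4))
    save(c,n+"0.png")
E
```

```text
0.0 [ 1.79928782e-01  9.83678966e-01 -1.08446975e-03 -3.86774758e-04] 0.0187
top day_marker 0.89 [218. 198.] [0.4721 0.5917 0.    ]
top day_marker 0.82 [195. 343.] [0.5632 0.0907 0.    ]
top day_marker 0.33 [174. 275.] [0.635  0.3309 0.    ]
top wheel_centre 0.95 [218. 200.] [0.4666 0.5708 0.046 ]
top wheel_centre 0.71 [195. 348.] [0.5573 0.0771 0.046 ]
top pointer_tip 0.97 [226. 198.] [0.4398 0.572  0.0575]
top pointer_tip 0.74 [182. 347.] [0.6007 0.0808 0.0575]
top pointer_tip 0.71 [158. 301.] [0.6806 0.2388 0.0575]
top push_side 0.92 [214. 348.] [0.495  0.0741 0.039 ]
top push_side 0.69 [205. 197.] [0.5131 0.5854 0.039 ]
top tuna_tin 0.89 [234. 432.] [ 0.4359 -0.2155  0.    ]
top cookie_jar 0.74 [176. 275.] [0.6264 0.3305 0.    ]
top island_mug 0.59 [228. 248.] [0.4421 0.4171 0.    ]
top spice_jar_c 0.74 [156. 301.] [0.699  0.2424 0.    ]
scene day_marker 0.51 [204. 323.] [0.5555 0.0863 0.    ]
scene wheel_centre 0.78 [295. 266.] [0.4617 0.5853 0.046 ]
scene pointer_tip 0.96 [298. 274.] [0.4305 0.5908 0.0575]
scene pointer_tip 0.53 [188. 312.] [0.6004 0.0908 0.0575]
scene push_side 0.62 [292. 252.] [0.505 0.592 0.039]
scene push_side 0.29 [268. 305.] [0.4261 0.433  0.039 ]
scene cookie_jar 0.98 [236. 267.] [0.6307 0.3364 0.    ]
scene island_mug 0.6 [267. 303.] [0.4527 0.4003 0.    ]
```

View pics/top0.png

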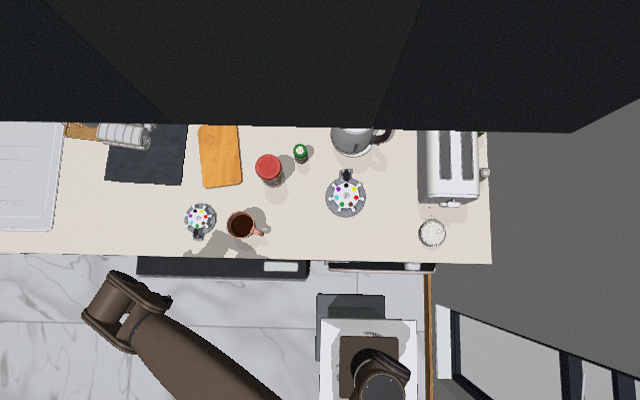

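View pics/scene0.png

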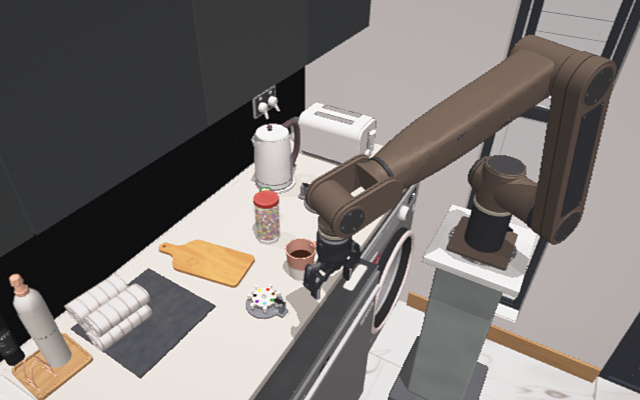

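The top view shows two markers: the small one at about (199,218) px and the large one, our target, at about (346,195) px. The large one's pointer faces away from the robot, towards +x, so its open side faces the robot. Next I'll measure it more closely.

Run:
```python
from h import *
c=ctrl.read_camera("top")
for q,z in(("wheel_centre",.046),("pointer_tip",.0575),("push_side",.039),("day_marker",0)):
    for r in ctrl.landmark_of(c,q)[:3]:
        if r["centre"][1]>320: print(q,round(r["conf"],2),np.round(r["centre"],1),atz(c,r["centre"],z).round(4))
for r in ctrl.masks_of(c,"day_marker"):
    print(r["conf"],r["extent"],r["region"].sum())
f=cv2.cvtColor(c["frame"],cv2.COLOR_RGB2BGR)[160:225,310:385]
cv2.imwrite("pics/crop1.png",cv2.resize(f,None,fx=8,fy=8,interpolation=cv2.INTER_CUBIC))
```

```text
wheel_centre 0.72 [198.6 345.3] [0.5448 0.0857 0.046 ]
pointer_tip 0.85 [187.  349.4] [0.5828 0.0731 0.0575]
push_side 0.61 [212. 344.] [0.5001 0.089  0.039 ]
day_marker 0.64 [195.  346.5] [0.5645 0.0789 0.    ]
0.87 [324.8, 166.7, 364.1, 217.8] 1398
0.87 [183.3, 201.4, 214.1, 239.2] 833
```

View pics/crop1.png

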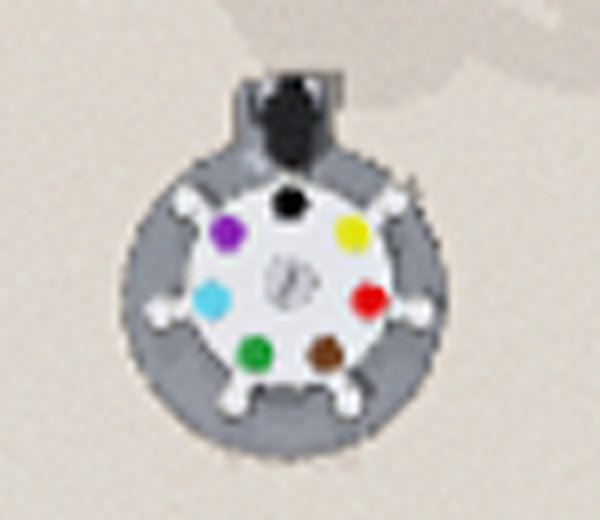

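{"fn": "servo_tool", "kwargs": {
  "increments": [
    [0,0.4,-1,0,-1.3],
    [0,0.9,-2,0,-2.6],
    [0,1.4,-3,0,-3.9],
    [0,1.9,-4,0,-5.2],
    [0,2.4,-5,0,-6.5],
    [0,2.9,-6,0,-7.8],
    [0,3.4,-7,0,-9.1],
    [0,3.9,-8,0,-10.4],
    [0,4.4,-9,0,-11.7],
    [0,4.9,-10,0,-12.8]
  ]
}}

```text
time: 2.03
eef_pos: [0.4224, 0.2553, 0.2317]
tcp_rot: [0.676, 0.737, 0.0, 0.0]
contact_force: [0.9, -0.1, 0.0]
opening: -0.001
```

The crop shows the black dot at the pointer, so the joint is at 2.693 and the wheel needs two clicks (yellow, then red). In it, the wheel centre is at (290,283), the two near lobes are at (237,400) and (348,400), and the pointer tip is at (293,165).

Run:
```python
from h import *
c=ctrl.read_camera("top")
px=lambda u,v:[(v+.5)/8-.5+160,(u+.5)/8-.5+310]
D=[(289,203),(228,233),(212,300),(256,354),(325,354),(370,300),(354,233)]
P=np.array([atz(c,px(*d),.046)[:2] for d in D])
z=(P[:,0]+1j*P[:,1]);ce=z.mean();a=np.angle(((z-ce)*np.exp(-2j*np.pi/7*np.arange(7))).mean())
print("dots centre",ce,"r",abs(z-ce).round(4),"yaw deg",np.degrees(a))
m=lambda x,y:ce+np.exp(1j*a)*(x+1j*y)
for x,y in((-.056,0),(-.05,.024),(-.05,-.024)):print(x,y,m(x,y))
for n,u in(("lobe+",(237,400)),("lobe-",(348,400)),("ptr",(293,165))):print(n,atz(c,px(*u),.049 if n!="ptr" else .0575))
w=ctrl.read_camera("wrist");save(w,"w1.png")
for q in("wheel_centre","push_side"):
    for r in ctrl.landmark_of(w,q)[:2]:
        K=np.array(w["K"]);E=np.array(w["extrinsics"]);v=np.array([(r["centre"][1]-K[0,2])/K[0,0],(r["centre"][0]-K[1,2])/K[1,1]]);t=np.hypot(*v)
        d=E[:3,:3]@np.r_[v/t*np.sin(t),np.cos(t)];h=.046 if q[0]=="w" else .039
        print(q,r["conf"],np.round(r["centre"]),E[:3,3]+d*(h-E[2,3])/d[2])
```

```text
dots centre (0.5576679705038814+0.08386853091947682j) r [0.034  0.0337 0.0341 0.034  0.0337 0.0343 0.0343] yaw deg 1.1827025512159948
-0.056 0 (0.5016799007227959+0.08271265800764994j)
-0.05 0.024 (0.5071832483799863+0.10683138858295377j)
-0.05 -0.024 (0.5081739965901236+0.05884161448488044j)
lobe+ [0.50675349 0.1058055  0.049     ]
lobe- [0.50786191 0.05933958 0.049     ]
ptr [0.60583354 0.08423185 0.0575    ]
wheel_centre 0.61 [304. 410.] [0.56046784 0.08700545 0.046     ]
push_side 0.84 [304. 366.] [0.50005312 0.08112763 0.039     ]
```

View pics/w1.png

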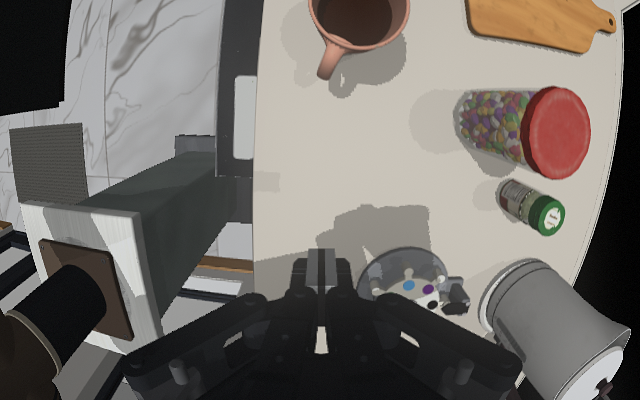

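Marker centre is (0.558, 0.084) with a yaw of about 1°, and the wrist camera agrees. I'll move the shut fingertip outside the lobes, on their +y side, and lower it.

{"fn": "servo_tool", "kwargs": {
  "increments": [
    [0,0.3,-0.8,0,-0.2],
    [0,0.6,-1.6,-0.3,-0.4],
    [0,0.9,-2.4,-0.9,-0.6],
    [0,1.0,-3.0,-1.7,-0.75],
    [0,1.0,-3.0,-2.5,-0.75],
    [0,1.0,-3.0,-3.3,-0.75],
    [0,1.0,-3.0,-4.0,-0.75],
    [0,1.0,-3.0,-4.6,-0.75],
    [0,1.0,-3.0,-5.0,-0.75],
    [0,1.0,-3.0,-5.0,-0.75]
  ]
}}

```text
time: 3.07
eef_pos: [0.4589, 0.1374, 0.0277]
tcp_rot: [0.698, 0.716, -0.003, -0.003]
contact_force: [-1.2, -0.1, 0.2]
opening: -0.001
```

Run:
```python
from h import *
w=ctrl.read_camera("wrist");save(w,"w2.png");s=ctrl.get_state();print(s["eef_pos"],s["contact_force"],s["time"])
```

```text
[0.4605309  0.13739677 0.02978764] [-0.92995621 -0.47804937  0.1093474 ] 3.1167
```

View pics/w2.png

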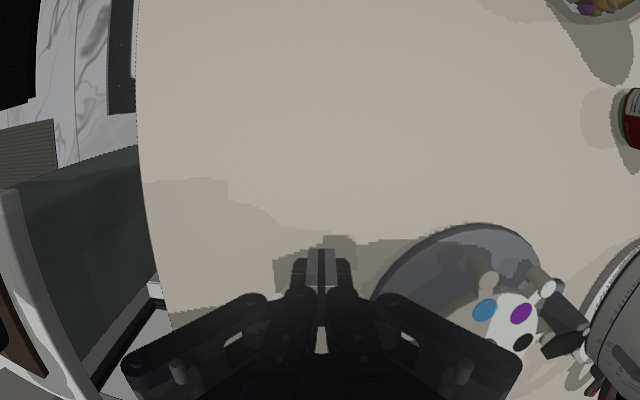

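The wrist picture shows the fingertip at (322,265), down beside the base and clear of the lobes. Next it goes in and makes first contact.

{"fn": "servo_tool", "kwargs": {
  "increments": [
    [0,0.2,0,0,0],
    [0,0.4,0,0,0],
    [0,0.6,0,0,0],
    [0,0.75,0,0,0],
    [0,0.84,0,0,0],
    [0,0.84,0,0,0],
    [0,0.84,-0.15,0,0],
    [0,0.84,-0.3,0,0],
    [0,0.84,-0.45,0,0],
    [0,0.84,-0.5,0,0]
  ]
}}

```text
time: 3.95
eef_pos: [0.4931, 0.1167, 0.0294]
tcp_rot: [0.698, 0.716, -0.002, -0.003]
contact_force: [-0.9, 1.7, -0.1]
opening: -0.001
```

{"fn": "servo_tool", "kwargs": {
  "increments": [
    [0,0,-0.1,0,0],
    [0,0,-0.2,0,0],
    [0,0,-0.3,0,0],
    [0,0,-0.4,0,0],
    [0,0,-0.5,0,0],
    [0,0,-0.6,0,0],
    [0,0,-0.7,0,0],
    [0,0,-0.8,0,0],
    [0,0,-0.84,0,0],
    [0,0,-0.84,0,0]
  ]
}}

```text
time: 4.78
eef_pos: [0.4949, 0.0825, 0.0303]
tcp_rot: [0.698, 0.716, -0.001, -0.001]
contact_force: [-0.4, 0.8, 0.5]
opening: -0.002
```

Run:
```python
from h import *
c=ctrl.read_camera("top");s=ctrl.get_state();print(s["eef_pos"],s["contact_force"],s["time"])
f=cv2.cvtColor(c["frame"],cv2.COLOR_RGB2BGR)[160:225,310:385]
cv2.imwrite("pics/crop2.png",cv2.resize(f,None,fx=8,fy=8,interpolation=cv2.INTER_CUBIC))
```

```text
[0.49480065 0.08270476 0.03033794] [ 0.14113996 -0.13806374 -0.73786896] 4.8333
```

View pics/crop2.png

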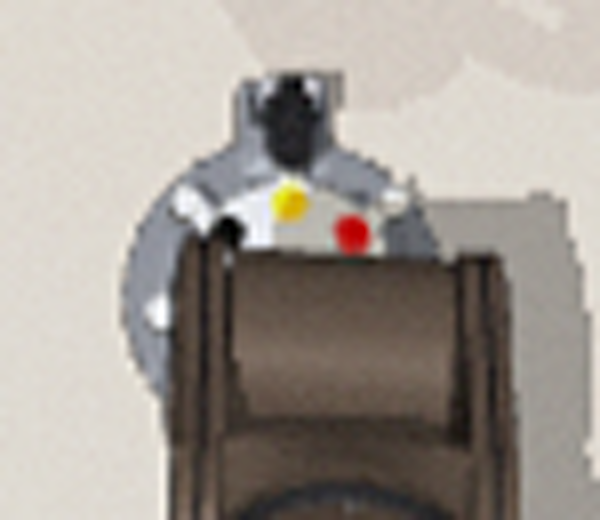

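The crop shows yellow at the pointer (290,203), red next at (352,233), and the base in the same place as before. The finger is in the gap without force on it. I'll retreat and go round to the next lobe.

{"fn": "servo_tool", "kwargs": {
  "increments": [
    [0,-0.2,0,0,0],
    [0,-0.5,0,0,0],
    [0,-0.85,0,0,0],
    [0,-0.85,0,0,0],
    [0,-0.85,0.3,0,0],
    [0,-0.85,0.6,0,0],
    [0,-0.85,0.9,0,0],
    [0,-0.85,1.2,0,0],
    [0,-0.85,1.36,0,0],
    [0,-0.85,1.36,0,0]
  ]
}}

```text
time: 5.67
eef_pos: [0.4614, 0.1381, 0.0307]
tcp_rot: [0.698, 0.716, -0.0, -0.001]
contact_force: [-0.0, -0.2, 1.1]
opening: -0.004
```

Run:
```python
from h import *
c=ctrl.read_camera("top");s=ctrl.get_state();print(s["eef_pos"],s["contact_force"],s["time"])
f=cv2.cvtColor(c["frame"],cv2.COLOR_RGB2BGR)[160:225,310:385]
cv2.imwrite("pics/crop3.png",cv2.resize(f,None,fx=8,fy=8,interpolation=cv2.INTER_CUBIC))
```

```text
[0.46124427 0.13750242 0.0305602 ] [ 0.75677376  0.22313344 -0.80019647] 5.7167
```

View pics/crop3.png

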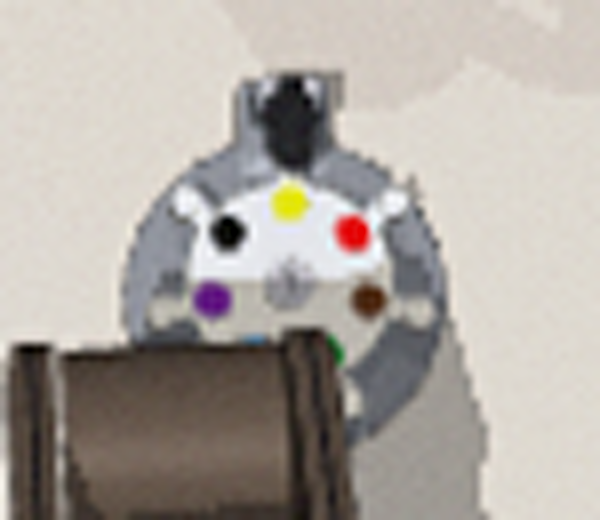

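Yellow is still at the pointer (290,203) with the finger withdrawn, so the wheel is resting there. Now the second click, with the same stroke.

{"fn": "servo_tool", "kwargs": {
  "increments": [
    [0,0.2,0,0,0],
    [0,0.4,0,0,0],
    [0,0.6,0,0,0],
    [0,0.75,0,0,0],
    [0,0.83,0,0,0],
    [0,0.83,0,0,0],
    [0,0.83,-0.15,0,0],
    [0,0.83,-0.3,0,0],
    [0,0.83,-0.45,0,0],
    [0,0.83,-0.5,0,0]
  ]
}}

```text
time: 6.55
eef_pos: [0.4935, 0.1168, 0.0302]
tcp_rot: [0.698, 0.716, -0.001, -0.002]
contact_force: [-2.3, 1.3, -1.2]
opening: 0.001
```

{"fn": "servo_tool", "kwargs": {
  "increments": [
    [0,0,-0.1,0,0],
    [0,0,-0.2,0,0],
    [0,0,-0.3,0,0],
    [0,0,-0.4,0,0],
    [0,0,-0.5,0,0],
    [0,0,-0.6,0,0],
    [0,0,-0.7,0,0],
    [0,0,-0.8,0,0],
    [0,0,-0.84,0,0],
    [0,0,-0.84,0,0]
  ]
}}

```text
time: 7.38
eef_pos: [0.4951, 0.0826, 0.031]
tcp_rot: [0.698, 0.716, 0.0, -0.0]
contact_force: [-0.0, -0.7, -0.3]
opening: 0.0
```

{"fn": "servo_tool", "kwargs": {
  "increments": [
    [0,-0.2,0,0,0],
    [0,-0.5,0,0,0],
    [0,-0.9,0,0,0],
    [0,-0.9,0,0.5,0],
    [0,-0.9,0,1.2,0],
    [0,-0.9,0,2.0,0],
    [0,-0.9,0,2.8,0],
    [0,-0.9,0.5,3.5,0],
    [0,-0.9,1.0,3.5,0],
    [0,-0.9,1.0,3.5,0]
  ]
}}

```text
time: 8.22
eef_pos: [0.4608, 0.1248, 0.1744]
tcp_rot: [0.698, 0.716, 0.004, 0.002]
contact_force: [-0.8, -1.7, -0.7]
opening: -0.0
```

Run:
```python
from h import *
c=ctrl.read_camera("top");s=ctrl.get_state();print(s["eef_pos"],s["contact_force"],s["time"])
f=cv2.cvtColor(c["frame"],cv2.COLOR_RGB2BGR)[160:225,310:385]
cv2.imwrite("pics/crop4.png",cv2.resize(f,None,fx=8,fy=8,interpolation=cv2.INTER_CUBIC))
```

```text
[0.45962778 0.12366785 0.17251192] [ 0.11429097 -0.9398099  -1.398614  ] 8.2667
```

View pics/crop4.png

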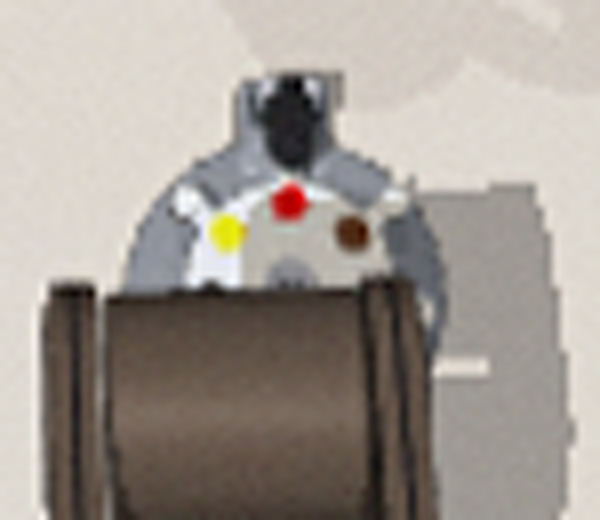

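Red is at the pointer (290,203), the base hasn't moved, and the finger is 0.17 m up, clear of everything. Handing in.

```bash
python3 -c "
from plant import ctrl
print(ctrl.sign_off())"
```

```text
the job is handed in; nothing more can be done
None
```

The red dot is now at the black pointer on the larger marker, and I handed the job in; the sign-off gives no verdict. The wheel started at black, so it took two separate flicks with the shut fingertip: black to yellow, then yellow to red.

- **Rest at yellow:** yellow was still at the pointer after I had drawn the finger back, so the wheel rested there before the second flick.
- **Final position:** the last top view showed red at the pointer. It didn't go past red, and the base was at the same pixels as at the start.
- **Contact and time:** the finger was clear at a height of 0.17 m. Force readings in the strokes were under about 3 N, and the job took about 8.3 s.
- **Not measured:** I didn't measure the bystanders again at the end. The finger worked only on the marker's open side, away from them, and no force reading suggested it touched them.
- **Disagreement:** the camera networks' wheel-centre estimates varied by about 13 mm, so I used a fit to the seven dots instead. It matched their known 34 mm radius to within 0.3 mm.

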